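# Line-bore check in front of the bench camera

### The job

First give the bench camera a white background: take the white panel from its rack and lean it against the side of the teal block that faces the bracket, foot on the bench, top edge back against the block, clearly slanted, and let it go. Then take the green-headed pin and thread it straight down through the bracket's upper brass bushing and on through the lower one, until its tip shows below the lower bushing. Finish while still gripping the pin there, with its tip clear of the bracket's base, its head clear of the upper bushing and the pin not pressed hard against the bushings; leave the red-headed pin and everything else where they are.

Things in the scene. Friction and masses are not known exactly. Their poses are not given: they have to be found in the camera images.
- panel: White rigid plastic panel, 100 wide (its x) x 8 thick (its y) x 140 tall (its z) mm, 0.1 to 0.2 kg. Origin: centre of its lower edge face. At the start it stands upright in the panel rack.
- panel_mid (a point): Middle of the white panel, 70 mm above its origin.
- panel_rack: Fixed grey rack, 120 (x) x 60 (y) mm, 30 mm high, with a slot along its x, 11 mm wide; the slot's floor is 6 mm above the bench, so the panel stands 24 mm deep in it and its top is 146 mm above the bench. Origin: centre of its underside.
- block: Fixed teal painted block, 100 (x) x 50 (y) x 85 high (z) mm, nothing on it. Origin: centre of its underside. Its -y face looks at the bracket; the panel is to lean on that face's top edge.
- bracket: Fixed grey aluminium C-shaped bracket. Base plate 100 x 90 x 12 mm; a column at its -x side (x -60 to -40 mm) carries two level arms, 66 x 56 mm, 60 to 78 and 116 to 134 mm above the bench, each with a brass bushing: bore 15 mm, 24 mm tall, widening to 21 mm in the top 8 mm. Origin: on the bench, on the common upright axis of both bushings; z up.
- upper_bushing (a point): Centre of the upper bushing's mouth, 140 mm above the bench (its underside is at 116 mm).
- lower_bushing (a point): Centre of the lower bushing's mouth, 84 mm above the bench (its underside is at 60 mm; the base plate's top is at 12 mm).
- green_pin: Steel gauge pin with a green round head, standing upright in the pin rack. Shaft 12 mm diameter, 135 mm long, tip tapered to 6 mm over the last 5 mm; head 22 mm diameter, 32 mm tall, on top (135 to 167 mm from the tip). Origin: at the tip; z runs from the tip to the head. 0.08 to 0.17 kg.
- green_head (a point): Middle of the green head, on the pin's axis, 151 mm from the tip.
- red_pin: Like the green pin but with a red head and a shaft stepped up to 18 mm diameter: it does not fit the bushings. Origin at its tip. Leave it in the rack.
- pin_rack: Fixed wooden rack, 60 (x) x 150 (y) x 50 high mm, with two upright holes 13.5 mm in diameter, 80 mm apart along its y (40 mm either side of the centre), 44 mm deep. The pins stand on the holes' floor, 6 mm above the bench. Which pin is in which hole varies. Origin: centre of its underside.
- bench_camera: Fixed small grey bench camera on a stand, 70 x 90 mm foot, 120 mm high, looking along its +y to the bracket. Origin: centre of its underside.
- vee_block: Bystander: steel vee block, loose on the bench, to be left alone.
- ring_gauge: Bystander: copper-coloured disc, loose on the bench, to be left alone.
- gauge_case: Bystander: wooden gauge case, loose on the bench, to be left alone.
- wipe_bottle: Bystander: bottle, loose on the bench, to be left alone.
- driver: Bystander: screwdriver, loose on the bench, to be left alone.
Things that resemble listed ones, but are neither listed nor needed, are in the scene too. Leave any pink or purple look-alike of the block alone.

How it is judged:
By the outcome, as a careful person would: the job done as asked, in the order asked, and still so for the second after the job is handed in, while the arm keeps its last pose, push and grip.
It also fails if it takes over 62 s, if anything falls off the work surface, if the arm or the gripper's body presses on something with over 40 N, if the wrist force passes 120 N, or if a joint passes its speed limit or range.

### The arm

A 6-joint arm with a two-finger parallel gripper is mounted at the origin on the work surface. World frame = base frame: x ahead of the robot, y to its left, z up, the work surface at z = 0. Lengths are in m, angles in rad, forces in N, time in s.
With the tool pointing down it reaches from about 0.375 to 0.975 m from the base axis. Payload 3.8 kg.
Tool frame: the origin (TCP) lies at the very end of the fingers, on their centre line; the grasp point (between the pads) lies 19 mm behind it; z points along the fingers, y is the line along which they close (so a half turn about z gives the same grasp; the last joint's range is limited). The gripper opens to 85 mm and grips with 20 to 120 N. Pads are 22 mm wide; open, the fingers measure 114 mm over their backs; the gripper's body (76 mm by 85 mm) begins 54 mm behind the grasp point. The pads swing forward as they close: fully open they stand 13 mm farther back than shut.
Start: joints at [-1.198, 0.264, 1.604, -0, 1.274, -0.037], TCP at [0.269, -0.619, 0.231] pointing down, gripper open.
Joint ranges: [-2.63, 2.63], [-0.94, 2.18], [0.31, 2.57], [-1.31, 4.45], [0, 2.66], [-2.55, 2.55]. Speed limits (rad/s): [2.57, 2.57, 3.14, 3.14, 3.14, 3.14].

### API

Orientations are given as a unit quaternion [w, x, y, z].
In Python, from cell import manip gives the robot as it stands.
- The arm moves only by the shell command python3 -m pendant 'ROWS' [FORCE]. ROWS is a JSON object whose one key "increments" holds a list of rows, each a list of 5 numbers: the shift along the world's x, y, z in mm, then the turn about the world's z in rad, then the opening, from -1 (shut) to 1 (fully open). A call has 1 to 12 rows; each row is the pose to reach, as a shift and turn from the pose commanded when the call began; what a row does not reach only later rows make up. A row lasts 1/12 s, in which the tool goes at most 41.7 mm and 7.16 degrees, less where a joint would pass 70% of its speed; a pose out of reach is approached as far as the arm can. A call with a gripper value outside its range is refused whole. The fingers move at their own pace and stop on an object; FORCE is the grip in N (left out, the last holds). Time passes only in rows, so rows that repeat a pose let the fingers close. It gives the time, the measured TCP pose, the force, the opening and the grip force at its end, in the units of the state.
- manip.read_state(): the state, without advancing time (a new reading comes with each control period).
- manip.read_camera(name): name is "side" or "top"; returns a dict with "img" (420x560x3 uint8, red, green, blue), "range_z" (420x560 float32, m along the optical axis (not along the pixel's ray), 0 where there is no reading), "camera_matrix" (3x3 intrinsics, pixels), "view" (4x4, takes a point from world to camera coordinates). Camera axes: x right, y up, looking along -z (the intrinsics and any distortion apply to the point x, -y, -z); pixel columns grow to the right and rows downward; lengths in m; the calibration is good to about 2 mm. A picture is of the moment at which its call begins.
- manip.job_done(): hands the job in; it is judged then, once.
The state is a dict: "t": time; "joint_pos": joint angles; "joint_velocities": joint speeds; "joint_torque": joint torques, N m; "position": TCP position; "orientation": TCP orientation; "wrist_force": force on the tool from outside, world axes, zero at the start; "torque": the same for the moment, N m; "finger_gap": finger opening in m; "grip_force": force on a finger pad.
Only numpy, scipy, OpenCV 4.12 (cv2) and the standard library are available. Lean on these libraries where they do the work, as an engineer would, in place of code of your own. Each camera call takes 0.05 s, during which the arm holds its last target. There are 200 camera calls.

## Working session

There is one attempt and no reset: what is moved stays moved. The work goes in short steps, Python scripts to look and compute and a shell command to move; the robot and the scene stay as the last step left them, time stands still between calls to the robot, and variables do not carry over. Pictures are saved under pics/ and viewed, at most 13 in all, crops included, and the job is handed in when it is done.

```bash
ls; mkdir -p pics; python3 - <<'E'
from cell import manip
import cv2,numpy as np,pickle
s=manip.read_state();print({k:np.round(v,3).tolist() for k,v in s.items()})
for n in("side","top"):
    c=manip.read_camera(n);pickle.dump(c,open(n+'.pkl','wb'))
    cv2.imwrite(f'pics/{n}0.png',c['img'][:,:,::-1]);print({k:np.round(v,3).tolist() for k,v in c.items() if k not in('img','range_z')},(c['range_z']>0).mean())
E
```

```text
pics
{'t': 0.0, 'joint_pos': [-1.198, 0.265, 1.605, 0.0, 1.274, -0.037], 'joint_velocities': [-0.001, 0.0, -0.001, 0.0, -0.001, -0.002], 'joint_torque': [-0.003, -51.513, -36.731, -0.0, 0.013, 0.0], 'position': [0.269, -0.618, 0.23], 'orientation': [-0.001, 0.979, 0.203, -0.0], 'wrist_force': [-0.402, 0.432, 0.127], 'torque': [-0.025, 0.042, 0.009], 'grip_force': 0.0, 'finger_gap': 0.085}
{'camera_matrix': [[496.405, 0.0, 283.424], [0.0, 496.405, 217.592], [0.0, 0.0, 1.0]], 'view': [[0.997, -0.072, 0.006, -0.534], [0.047, 0.703, 0.709, -0.104], [-0.055, -0.707, 0.705, -1.638], [0.0, 0.0, 0.0, 1.0]]} 0.9961437074829932
{'camera_matrix': [[382.77, 0.0, 278.401], [0.0, 382.77, 211.532], [0.0, 0.0, 1.0]], 'view': [[0.008, -1.0, 0.013, -0.02], [0.996, 0.009, 0.085, -0.538], [-0.085, 0.012, 0.996, -1.182], [0.0, 0.0, 0.0, 1.0]]} 0.9959863945578231
```

View pics/side0.png

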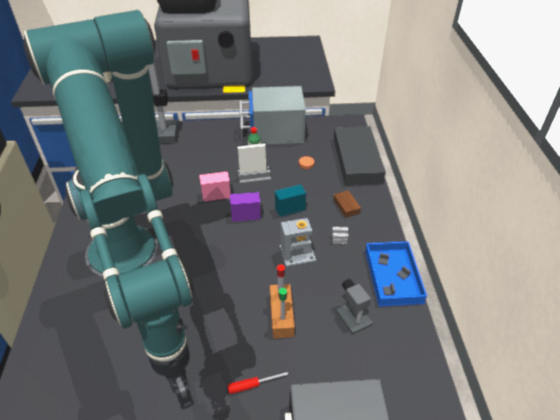

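View pics/top0.png

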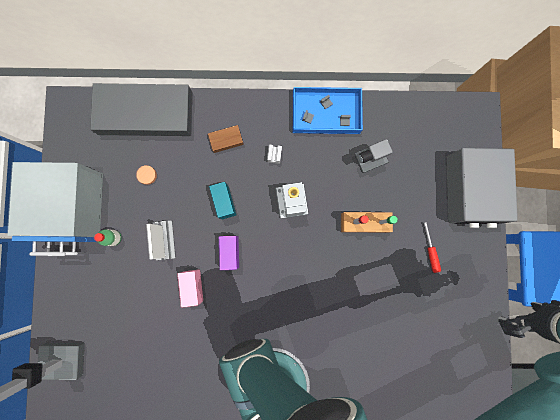

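The side view shows the panel at (252,160), teal block at (290,200), bracket at (298,240) and green head at (283,294), with the red one at (280,270). The top view shows the panel at (160,240), block at (221,200), bracket at (292,200) and green head at (393,220).

```bash
cat > h.py <<'E'
import numpy as np,cv2,pickle
from cell import manip
def load(n): return pickle.load(open(n+'.pkl','rb'))
def shot(n):
    c=manip.read_camera(n); pickle.dump(c,open(n+'.pkl','wb')); return c
def ray(c,uv):
    uv=np.atleast_2d(np.asarray(uv,float)); K=c['camera_matrix']; V=c['view']
    d=np.c_[(uv[:,0]-K[0,2])/K[0,0],-(uv[:,1]-K[1,2])/K[1,1],-np.ones(len(uv))]@V[:3,:3]
    return -V[:3,:3].T@V[:3,3],d
def plane(c,uv,z):
    o,d=ray(c,uv); return o+d*((z-o[2])/d[:,2])[:,None]
def cloud(c,m):
    v,u=np.nonzero(m&(c['range_z']>0)); o,d=ray(c,np.c_[u,v]); return o+d*c['range_z'][v,u][:,None]
def tri(c1,p1,c2,p2):
    o1,d1=ray(c1,p1);o2,d2=ray(c2,p2);d1=d1[0]/np.linalg.norm(d1);d2=d2[0]/np.linalg.norm(d2)
    s=np.linalg.lstsq(np.c_[d1,-d2],o2-o1,rcond=None)[0];a=o1+d1*s[0];b=o2+d2*s[1]
    return (a+b)/2,np.linalg.norm(a-b)
def proj(c,P):
    P=np.atleast_2d(P);V=c['view'];K=c['camera_matrix'];q=P@V[:3,:3].T+V[:3,3]
    return np.c_[K[0,0]*q[:,0]/-q[:,2]+K[0,2],-K[1,1]*q[:,1]/-q[:,2]+K[1,2]]
def hsv(c,h0,h1,s=100,v=40,s1=255,box=None):
    m=cv2.inRange(cv2.cvtColor(c['img'],cv2.COLOR_RGB2HSV),(h0,s,v),(h1,s1,255))
    if box: b=np.zeros_like(m);b[box[1]:box[3],box[0]:box[2]]=1;m=m*b
    n,l,st,_=cv2.connectedComponentsWithStats(m)
    return l==1+np.argmax(st[1:,4])
def cen(m): v,u=np.nonzero(m); return np.array([u.mean(),v.mean()])
E
python3 - <<'E'
from h import *
np.set_printoptions(precision=4,suppress=True)
S,T=load('side'),load('top')
G={}
for name,h,bs,bt in(('green',(45,75),(270,280,300,305),(383,210,402,230)),('red',(0,6),(270,260,292,280),(355,210,372,228))):
    ms,mt=hsv(S,*h,box=bs),hsv(T,*h,box=bt)
    print(name,ms.sum(),mt.sum(),cen(ms),cen(mt),*tri(S,cen(ms),T,cen(mt)))
    for c,m in((S,ms),(T,mt)):
        P=cloud(c,m);print('  cloud med',np.median(P,0),'z',np.percentile(P[:,2],[5,50,95]))
def rect(P):
    (c,wh,a)=cv2.minAreaRect((P[:,:2]*1000).astype(np.float32));print('   rect mm',np.round(c,1),np.round(wh,1),round(a,1))
for name,h,bs,bt in(('teal',(85,100),(270,180,312,220),(200,172,245,225)),):
    for c,b in((S,bs),(T,bt)):
        m=hsv(c,*h,box=b);P=cloud(c,m);zt=np.percentile(P[:,2],97);Q=P[P[:,2]>zt-.008]
        print(name,m.sum(),'ztop',np.percentile(P[:,2],[5,50,95,99]));rect(Q)
# regions by height clouds
for name,b,zs in(('panel',((145,215,180,265)),[(.1,.2),(.02,.04)]),('bracket',(270,175,316,225),[(.12,.16),(.005,.03)]),('pinrack',(335,205,405,240),[(.04,.06)])):
    m=np.zeros((420,560),bool);m[b[1]:b[3],b[0]:b[2]]=1
    P=cloud(T,m)
    for z0,z1 in zs:
        Q=P[(P[:,2]>z0)&(P[:,2]<z1)];print(name,len(Q),np.median(Q,0));rect(Q)
for c,b in((S,(282,215,315,265)),(T,(275,180,312,220))):
    m=hsv(c,15,28,s=110,v=60,box=b);print('brass',m.sum(),cen(m),np.median(cloud(c,m),0))
for n,c,bx in(('s',S,(225,130,335,350)),('t',T,(130,160,430,270))):
    x=c['img'][bx[1]:bx[3],bx[0]:bx[2],::-1];cv2.imwrite(f'pics/{n}crop.png',cv2.resize(x,None,fx=2.66,fy=2.66,interpolation=cv2.INTER_CUBIC))
E
```

```text
green 78 63 [282.359  293.1282] [392.2381 219.4286] [ 0.5075 -0.3321  0.1597] 0.00023545946263706772
  cloud med [ 0.5069 -0.3388  0.1695] z [0.1427 0.1695 0.1752]
  cloud med [ 0.5075 -0.328   0.1722] z [0.1586 0.1722 0.1751]
red 85 55 [280.3765 269.5529] [363.6    219.0364] [ 0.5078 -0.2518  0.16  ] 4.352176665694607e-06
  cloud med [ 0.508  -0.2587  0.1682] z [0.0021 0.1682 0.1742]
  cloud med [ 0.507  -0.2494  0.1728] z [0.1491 0.1728 0.1764]
teal 802 ztop [0.0074 0.063  0.0871 0.0896]
   rect mm [569.1 151.6] [99.8 55.9] 17.1
teal 657 ztop [0.0318 0.0844 0.0886 0.0902]
   rect mm [569.  156.7] [99.7 49.7] 16.7
panel 274 [0.4424 0.3434 0.1359]
   rect mm [442.  345.7] [98.8  9.7] 6.8
panel 247 [0.4493 0.3368 0.0296]
   rect mm [447.5 345.2] [118.6  33.5] 7.1
bracket 569 [ 0.5659 -0.0587  0.1342]
   rect mm [568.5 -58.9] [85.8 55.6] 9.1
bracket 282 [ 0.5705 -0.0268  0.0118]
   rect mm [581.  -60.8] [154.8 131.9] 0.5
pinrack 815 [ 0.5031 -0.2917  0.05  ]
   rect mm [ 507.8 -290.7] [ 59.2 151.4] 0.3
brass 52 [301.1731 224.1538] [ 0.5858 -0.0527  0.1359]
brass 64 [293.1094 191.9219] [ 0.5899 -0.057   0.1367]
```

View pics/scrop.png

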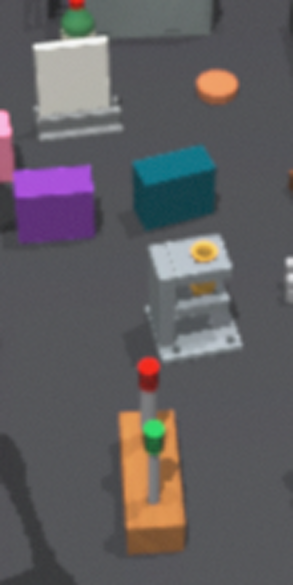

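View pics/tcrop.png

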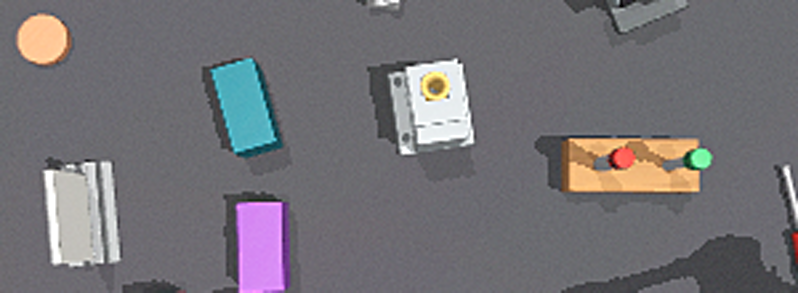

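The crops confirm the layout. The teal block's lower-left face looks at the bracket, the brass ring is at top-crop (435,86), the green head is at the -y end of the pin rack, and the panel stands in its rack. Next I refine the bushing, panel and block positions.

```bash
python3 - <<'E'
from h import *
np.set_printoptions(precision=4,suppress=True)
S,T=load('side'),load('top'); C=[]
for c,b in((S,(290,215,315,232)),(T,(280,180,306,205))):
    m=hsv(c,12,32,s=70,v=50,box=b).astype(np.uint8)
    k=cv2.findContours(m,cv2.RETR_EXTERNAL,cv2.CHAIN_APPROX_NONE)[0][0]; hull=cv2.convexHull(k)
    M=cv2.moments(hull);p=np.array([M['m10'],M['m01']])/M['m00'];C.append(p)
    W=plane(c,hull[:,0],.140);(x,r)=cv2.minEnclosingCircle((W[:,:2]*1000).astype(np.float32))
    print('bushing',p,plane(c,p,.14),'circ',np.round(x,1),round(r,1))
print('tri',*tri(S,C[0],T,C[1]))
# panel top from both views
for n,c,b in(('S',S,(225,130,285,190)),('T',T,(140,210,182,270))):
    m=np.zeros((420,560),bool);m[b[1]:b[3],b[0]:b[2]]=1;P=cloud(c,m);P=P[(np.abs(P[:,0]-.445)<.06)&(np.abs(P[:,1]-.345)<.035)]
    print(n,'z max',np.percentile(P[:,2],[90,95,99]))
    for z0,z1 in((.139,.16),(.09,.12),(.05,.09)):
        Q=P[(P[:,2]>z0)&(P[:,2]<z1)]
        if len(Q)>8: r=cv2.minAreaRect((Q[:,:2]*1000).astype(np.float32));print('  ',z0,len(Q),np.round(r[0],1),np.round(r[1],1),round(r[2],1))
E
```

```text
bushing [301.3212 224.3545] [[ 0.5853 -0.0618  0.14  ]] circ [584.7 -61.7] 17.2
bushing [293.1361 192.0237] [[ 0.5847 -0.0556  0.14  ]] circ [584.  -55.9] 16.4
tri [ 0.5858 -0.0559  0.134 ] 0.000494121106486673
S z max [0.1332 0.1412 0.1454]
   0.139 68 [443.  343.1] [97.1 18.9] 8.0
   0.09 176 [443. 342.] [97.3 18.9] 8.0
   0.05 229 [442.6 339.5] [99.6 20.4] 6.6
T z max [0.1436 0.1465 0.149 ]
   0.139 126 [442.  345.9] [96.2  9.3] 6.7
   0.09 111 [442.4 342.2] [98.8  3. ] 6.5
   0.05 128 [442.2 342.1] [99.2  4. ] 5.9
```

```bash
python3 -m pendant '{"increments":[[40,0,20,0,1],[90,40,20,0,1],[130,80,20,0,1],[170,120,20,0,1],[200,160,20,0,1],[220,200,20,0,1],[230,240,20,0,1],[240,280,20,0,1],[250,320,20,0,1],[250,360,20,0,1],[250,400,20,0,1],[250,440,20,0,1]]}' 30
```

```text
t: 1.1
position: [0.5154, -0.2303, 0.2506]
orientation: [-0.0, 0.979, 0.204, -0.0]
wrist_force: [0.3, -0.3, -0.5]
finger_gap: 0.0852
grip_force: 0.0
```

```bash
python3 -m pendant '{"increments":[[0,40,0,-0.1,1],[0,80,0,-0.2,1],[0,120,0,-0.29,1],[0,160,0,-0.29,1],[0,200,0,-0.29,1],[-10,240,0,-0.29,1],[-20,280,0,-0.29,1],[-30,320,0,-0.29,1],[-40,360,0,-0.29,1],[-50,400,0,-0.29,1],[-60,440,0,-0.29,1],[-70,480,0,-0.29,1]]}'; python3 -m pendant '{"increments":[[0,0,0,0,1],[0,0,0,0,1],[0,0,0,0,1]]}'
```

```text
t: 2.1
position: [0.4441, 0.2492, 0.251]
orientation: [0.0, 0.998, 0.06, -0.0]
wrist_force: [-0.1, 0.0, 0.0]
finger_gap: 0.0853
grip_force: 0.0
t: 2.35
position: [0.445, 0.2473, 0.2508]
orientation: [0.001, 0.998, 0.061, -0.0]
wrist_force: [0.5, 0.2, -0.2]
finger_gap: 0.0854
grip_force: 0.0
```

```bash
python3 -m pendant '{"increments":[[-1,33,0,0,1],[-2,66,0,0,1],[-3,99,0,0,1],[-3,99,0,0,1],[-3,99,-40,0,1],[-3,99,-80,0,1],[-3,99,-110,0,1],[-3,99,-130,0,1],[-3,99,-139,0,1],[-3,99,-139,0,1],[-3,99,-139,0,1]]}'; python3 - <<'E'
from h import *
for n in('side','top'):
    c=shot(n);b=(200,110,310,210) if n=='side' else(110,190,220,290)
    x=c['img'][b[1]:b[3],b[0]:b[2],::-1];cv2.imwrite(f'pics/{n}1.png',cv2.resize(x,None,fx=3,fy=3,interpolation=cv2.INTER_CUBIC))
a,b=cv2.imread('pics/side1.png'),cv2.imread('pics/top1.png');cv2.imwrite('pics/g1.png',np.hstack([a,b]))
E
```

```text
t: 3.27
position: [0.4432, 0.3454, 0.1127]
orientation: [0.0, 0.998, 0.059, 0.0]
wrist_force: [1.4, 0.1, 0.9]
finger_gap: 0.0859
grip_force: 0.0
```

View pics/g1.png

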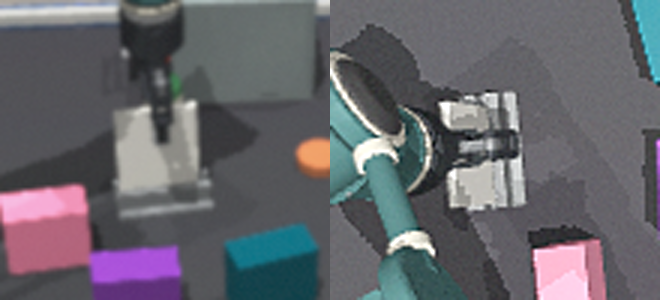

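The front finger sits over the middle of the panel (side-crop (160,130), panel from 115 to 200), with the other finger behind it. I'll close the gripper.

```bash
python3 -m pendant '{"increments":[[0,0,0,0,-1],[0,0,0,0,-1],[0,0,0,0,-1],[0,0,0,0,-1],[0,0,0,0,-1],[0,0,0,0,-1],[0,0,0,0,-1],[0,0,0,0,-1]]}' 40; python3 -m pendant '{"increments":[[0,0,8,0,-1],[0,0,20,0,-1],[0,0,40,0,-1],[0,0,70,0,-1],[0,0,105,0,-1],[0,0,115,0,-1],[0,0,115,0,-1]]}'
```

```text
t: 4.03
position: [0.4423, 0.3465, 0.1124]
orientation: [0.0, 0.998, 0.06, 0.0]
wrist_force: [0.6, -0.1, 0.7]
finger_gap: 0.0073
grip_force: 39.7
t: 4.62
position: [0.4448, 0.3483, 0.2328]
orientation: [-0.003, 0.998, 0.06, 0.004]
wrist_force: [1.1, 1.0, -1.1]
finger_gap: 0.0077
grip_force: 39.4
```

```bash
python3 -m pendant '{"increments":[[14,-24,0,0.02,-1],[28,-48,0,0.04,-1],[42,-73,0,0.06,-1],[56,-97,0,0.08,-1],[70,-121,0,0.1,-1],[84,-145,0,0.12,-1],[98,-169,0,0.14,-1],[112,-194,0,0.16,-1],[126,-218,0,0.171,-1],[139,-242,0,0.171,-1],[139,-242,0,0.171,-1],[139,-242,0,0.171,-1]]}'; python3 - <<'E'
from h import *
np.set_printoptions(precision=4,suppress=True)
c=shot('side')
# white panel front: light, unsaturated pixels near panel
m=hsv(c,0,179,s=0,v=120,s1=60,box=(255,130,330,235));P=cloud(c,m)
print(m.sum(),cen(m),np.median(P,0));P=P[np.abs(P[:,1]-.1)<.04];print(len(P),P.min(0),P.max(0));r=cv2.minAreaRect((P[:,:2]*1000).astype(np.float32));print(r)
x=c['img'][110:270,240:360,::-1];cv2.imwrite('pics/s2.png',cv2.resize(x,None,fx=3,fy=3,interpolation=cv2.INTER_CUBIC))
E
```

```text
t: 5.62
position: [0.5806, 0.1031, 0.2251]
orientation: [-0.0, 0.99, 0.143, -0.002]
wrist_force: [-0.3, 0.2, -2.0]
finger_gap: 0.0072
grip_force: 39.7
925 [294.4768 178.7568] [0.5735 0.098  0.1856]
906 [0.5324 0.0802 0.0794] [0.6288 0.1388 0.263 ]
((575.9581909179688, 113.48418426513672), (101.630615234375, 47.9141845703125), 18.10442543029785)
```

View pics/s2.png

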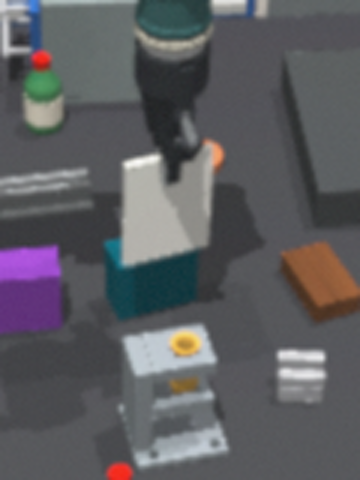

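The panel is held centrally at side-crop (168,205), parallel to the teal block's face and just in front of it, so I lower it.

```bash
python3 -m pendant '{"increments":[[3,3,0,0,-1],[3,3,-25,0,-1],[3,3,-50,0,-1],[3,3,-75,0,-1],[3,3,-95,0,-1],[3,3,-108,0,-1],[3,3,-113,0,-1],[3,3,-115,0,-1],[3,3,-117,0,-1],[3,3,-118,0,-1],[3,3,-119,0,-1],[3,3,-119,0,-1]]}'
```

```text
t: 6.67
position: [0.5851, 0.1076, 0.1093]
orientation: [-0.0, 0.989, 0.145, 0.001]
wrist_force: [-0.7, 0.1, -1.7]
finger_gap: 0.0074
grip_force: 39.7
```

```bash
python3 -m pendant '{"increments":[[0,0,-1,0,-1],[0,0,-2,0,-1],[0,0,-3,0,-1],[0,0,-3,0,-1],[0,0,-3,0,-1]]}'
```

```text
t: 7.08
position: [0.5849, 0.1075, 0.1064]
orientation: [0.0, 0.989, 0.145, 0.001]
wrist_force: [-1.6, 0.4, 5.2]
finger_gap: 0.0076
grip_force: 40.6
```

```bash
python3 -m pendant '{"increments":[[0,0,0,0,-0.7],[0,0,0,0,-0.38],[0,0,0,0,-0.38],[0,0,0,0,-0.38]]}'; python3 -m pendant '{"increments":[[-1,4,0,0,-0.38],[-2,8,0,0,-0.38],[-3,11,0,0,-0.38],[-4,14,0,0,-0.38],[-5,17,0,0,-0.38],[-6,20,0,0,-0.38],[-7,23,0,0,-0.38],[-8,26,0,0,-0.38],[-9,29,0,0,-0.38],[-9,31,0,0,-0.38],[-10,33,0,0,-0.38],[-10,33,0,0,-0.38]]}'; python3 - <<'E'
from h import *
c=shot('side');d=shot('top')
a=cv2.resize(c['img'][150:270,240:360,::-1],(400,400),interpolation=cv2.INTER_CUBIC);b=cv2.resize(d['img'][150:250,190:290,::-1],(400,400),interpolation=cv2.INTER_CUBIC)
cv2.imwrite('pics/s3.png',np.hstack([a,b]))
E
```

```text
t: 7.42
position: [0.5841, 0.1075, 0.1049]
orientation: [-0.0, 0.989, 0.145, -0.0]
wrist_force: [0.1, 0.6, 0.5]
finger_gap: 0.0266
grip_force: 0.0
t: 8.42
position: [0.5742, 0.1408, 0.1053]
orientation: [-0.0, 0.989, 0.145, -0.0]
wrist_force: [-0.6, -0.0, 0.0]
finger_gap: 0.0267
grip_force: 0.0
```

View pics/s3.png

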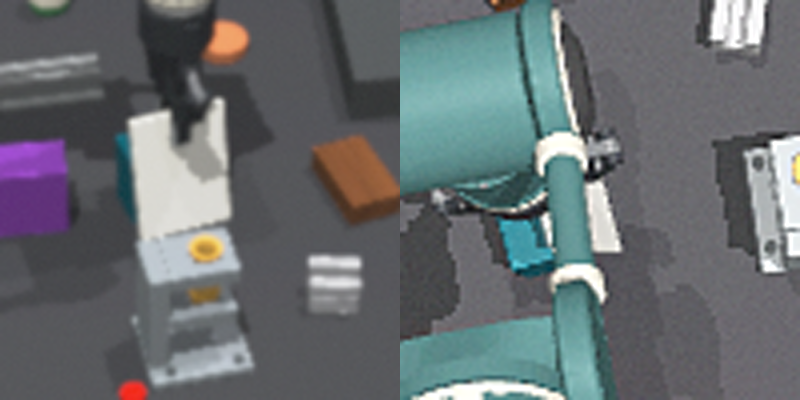

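The panel is leaning on the block's face (side-crop (180,165)) with no load on the fingers. I'll raise straight up and move to the pin.

```bash
python3 -m pendant '{"increments":[[0,0,10,0,-0.38],[0,0,25,0,-0.38],[0,0,50,0,-0.38],[0,0,90,0,-0.38],[0,0,130,0,-0.38],[0,0,140,0,-0.3],[-5,-40,140,0,-0.2],[-10,-80,140,0,-0.2],[-15,-120,140,0,-0.2],[-20,-160,140,0,0],[-25,-200,140,0,0],[-30,-240,140,0,0]]}'; python3 -m pendant '{"increments":[[-5,-40,0,0,0],[-10,-80,0,0,0],[-15,-120,0,0,0],[-20,-160,0,0,0],[-25,-190,0,0,0],[-30,-215,0,0,0],[-36,-230,0,0,0],[-36,-230,0,0,0],[-36,-230,0,0,0],[-36,-230,0,0,0]]}'; python3 - <<'E'
from h import *
np.set_printoptions(precision=4,suppress=True)
c=shot('top');S=shot('side')
for n,k,b in(('T',c,(195,160,270,230)),('S',S,(255,140,330,235))):
    x=k['img'][b[1]:b[3],b[0]:b[2],::-1];cv2.imwrite(f'pics/{n}4.png',cv2.resize(x,(400,450),interpolation=cv2.INTER_CUBIC))
cv2.imwrite('pics/s4.png',np.hstack([cv2.imread('pics/S4.png'),cv2.imread('pics/T4.png')]))
m=np.zeros((420,560),bool);m[160:235,255:330]=1
for k in (S,c):
    m=hsv(k,0,179,s=0,v=120,s1=60,box=(262,150,322,232) if k is S else (205,165,262,230));P=cloud(k,m);P=P[(np.abs(P[:,0]-.58)<.08)&(np.abs(P[:,1]-.12)<.06)&(P[:,2]>.005)]
    print(len(P),P.min(0),P.max(0))
    n=np.linalg.svd(P-P.mean(0))[2][2];print('normal',n,'tilt',np.degrees(np.arcsin(abs(n[2]))))
for k,b in((S,(265,272,302,310)),(c,(375,205,410,235))):
    try: m=hsv(k,45,75,box=b);print('green',m.sum(),cen(m))
    except Exception as e: print('green hidden')
# bushing, unobstructed
m=hsv(c,12,32,s=70,v=50,box=(280,180,306,205));print(cen(m),plane(c,cen(m),.14))
E
python3 -c "
from cell import manip;print(manip.read_state()['position'],manip.read_state()['joint_pos'])"
```

```text
t: 9.52
position: [0.5439, -0.1014, 0.2464]
orientation: [0.0, 0.989, 0.145, 0.001]
wrist_force: [1.1, -0.3, 0.6]
finger_gap: 0.0424
grip_force: 0.0
t: 10.35
position: [0.5084, -0.3291, 0.2457]
orientation: [-0.0, 0.989, 0.145, 0.0]
wrist_force: [-0.2, 0.2, -1.2]
finger_gap: 0.0426
grip_force: 0.0
238 [0.6005 0.1045 0.006 ] [0.6308 0.1529 0.1393]
normal [ 0.3882 -0.8903  0.2383] tilt 13.785386269587592
586 [0.5261 0.0936 0.0054] [0.6334 0.1642 0.1435]
normal [-0.2801  0.9213 -0.2696] tilt 15.64077657194904
green 79 [283.4684 293.3924]
green 4 [392.25 214.75]
[293.1505 191.9247] [[ 0.585  -0.0557  0.14  ]]
[ 0.50867798 -0.32849126  0.24555639] [-6.14736532e-01  1.24940720e-01  1.74195715e+00  3.72138302e-04
  1.27454363e+00  6.63988000e-01]
```

View pics/s4.png

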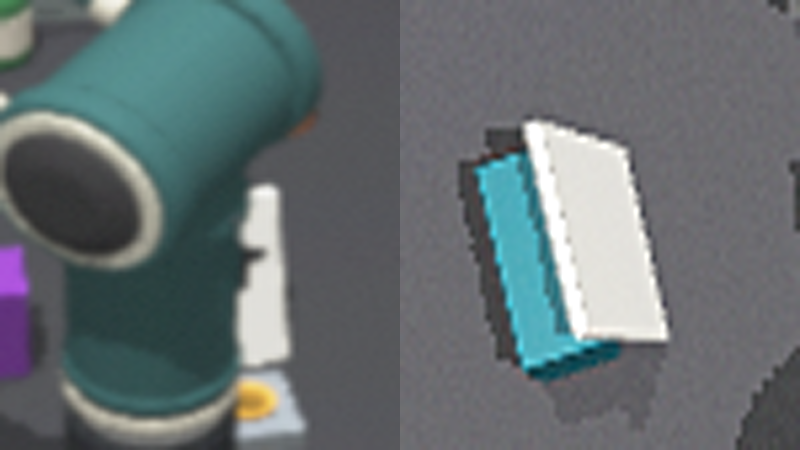

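The panel leans on the teal block at about 15° (top-crop (590,230)), released and standing. The pin is next.

```bash
python3 -m pendant '{"increments":[[-1,-2.5,0,0,0],[-1,-2.5,-20,0,0],[-1,-2.5,-45,0,0],[-1,-2.5,-70,0,0],[-1,-2.5,-90,0,0],[-1,-2.5,-102,0,0],[-1,-2.5,-107,0,0],[-1,-2.5,-107,0,0],[-1,-2.5,-107,0,0]]}'; python3 -m pendant '{"increments":[[0,0,0,0,-0.3],[0,0,0,0,-0.5],[0,0,0,0,-1],[0,0,0,0,-1],[0,0,0,0,-1],[0,0,0,0,-1],[0,0,0,0,-1]]}' 60
```

```text
t: 11.2
position: [0.508, -0.3322, 0.1392]
orientation: [0.0, 0.989, 0.145, 0.0]
wrist_force: [0.6, -0.5, 0.5]
finger_gap: 0.0423
grip_force: 0.0
t: 11.78
position: [0.5084, -0.3326, 0.1402]
orientation: [0.001, 0.989, 0.145, 0.001]
wrist_force: [-0.6, 1.4, 6.1]
finger_gap: 0.0203
grip_force: 58.5
```

```bash
python3 -m pendant '{"increments":[[0,0,3,0,-1],[0,0,8,0,-1],[0,0,15,0,-1],[0,0,25,0,-1],[0,0,40,0,-1],[0,0,60,0,-1],[0,0,90,0,-1],[0,0,120,0,-1],[0,0,150,0,-1],[0,0,165,0,-1],[0,0,165,0,-1],[0,0,165,0,-1]]}'; python3 -m pendant '{"increments":[[7,30,0,0,-1],[14,60,0,0,-1],[21,90,0,0,-1],[28,120,0,0,-1],[35,150,0,0,-1],[40,170,0,0,-1],[45,190,0,0,-1],[45,190,0,0,-1],[45,190,0,0,-1]]}';python3 - <<'E'
from h import *
np.set_printoptions(precision=4,suppress=True)
S=shot('side');T=shot('top')
s=manip.read_state();p=s['position'];q=proj(S,p-[0,0,.132]);print('expect tip',q,'head',proj(S,p+[0,0,.019]))
a=cv2.resize(S['img'][140:300,230:350,::-1],(420,560),interpolation=cv2.INTER_CUBIC)
cv2.imwrite('pics/s5.png',a)
E
```

```text
t: 12.78
position: [0.5075, -0.3322, 0.3048]
orientation: [0.001, 0.989, 0.145, 0.001]
wrist_force: [0.1, 0.9, -2.3]
finger_gap: 0.0203
grip_force: 59.0
t: 13.53
position: [0.5512, -0.1408, 0.3007]
orientation: [-0.001, 0.989, 0.146, -0.002]
wrist_force: [0.0, -0.4, -0.6]
finger_gap: 0.0203
grip_force: 59.2
expect tip [[292.7652 237.4915]] head [[293.8221 199.4428]]
```

View pics/s5.png

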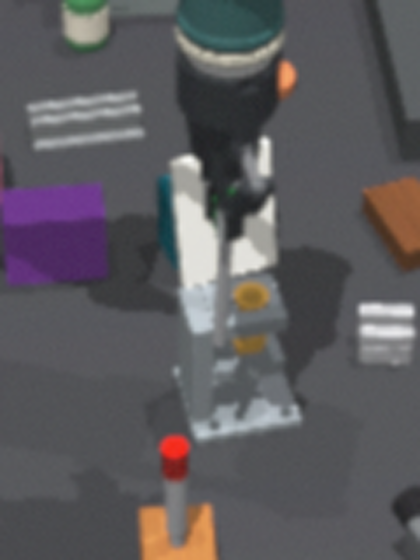

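The pin is held upright with its tip at side-crop (221,345), which is pixel (293,238.6); predicted was (292.8,237.5). The bushing mouth is at side-crop (252,296). I'll check the shaft tilt and pin down the bushing centre.

```bash
python3 - <<'E'
from h import *
np.set_printoptions(precision=4,suppress=True)
S,T=load('side'),load('top');p=manip.read_state()['position'];print('tcp',p)
m=np.zeros((420,560),bool);m[195:245,280:306]=1;P=cloud(S,m)
Q=P[(np.linalg.norm(P[:,:2]-p[:2],axis=1)<.02)&(P[:,2]<p[2]-.015)]
Z=Q[:,2];print(len(Q),Z.min(),Z.max())
for i in(0,1):
    k=np.polyfit(Z,Q[:,i],1);print('xy'[i],'slope',k[0],'at tip z',np.polyval(k,p[2]-.132),'at tcp',np.polyval(k,p[2]),'res',np.std(Q[:,i]-np.polyval(k,Z)))
t=np.linspace(0,2*np.pi,73);cx=np.c_[np.cos(t),np.sin(t)]
for n,c,b in(('S',S,(290,212,315,236)),('T',T,(280,180,306,205))):
    big=cv2.resize(c['img'],None,fx=4,fy=4,interpolation=cv2.INTER_CUBIC)
    m=hsv({'img':big},12,32,s=90,v=60,box=tuple(4*v for v in b));v,u=np.nonzero(m);u=(u-1.5)/4;v=(v-1.5)/4
    print(n,'mask u',u.min(),u.max(),'v',v.min(),v.max())
    for y in(-.0535,-.0565,-.0595):
        pts=[]
        for z in(.134,.140):pts.append(proj(c,np.c_[.585+.0145*cx[:,0],y+.0145*cx[:,1],0*t+z]))
        q=np.vstack(pts);print('  pred y',y,q.min(0),q.max(0))
E
```

```text
tcp [ 0.5514 -0.1423  0.3016]
119 0.16862581267391574 0.28614142753717764
x slope 0.02112201863575253 at tip z 0.549486660964476 at tcp 0.5522747674243953 res 0.0032569826430032056
y slope -0.0032526243305448597 at tip z -0.14466830443330808 at tcp -0.14509765084494 res 0.002442280719863174
S mask u 296.625 306.125 v 220.375 228.125
  pred y -0.0535 [296.2389 219.1293] [305.6732 227.1705]
  pred y -0.0565 [296.3262 219.8108] [305.7739 227.8705]
  pred y -0.0595 [296.4137 220.4942] [305.8748 228.5725]
T mask u 287.875 298.625 v 186.625 197.375
  pred y -0.0535 [287.2346 186.8753] [297.4618 197.2092]
  pred y -0.0565 [288.2794 186.8854] [298.5116 197.2189]
  pred y -0.0595 [289.3242 186.8954] [299.5614 197.2285]
```

```bash
python3 -m pendant '{"increments":[[6,15,0,0,-1],[12,30,0,0,-1],[18,45,0,0,-1],[24,60,0,0,-1],[30,75,0,0,-1],[34,85.5,0,0,-1],[34,85.5,0,0,-1],[34,85.5,-8,0,-1],[34,85.5,-14,0,-1],[34,85.5,-14,0,-1],[34,85.5,-14,0,-1]]}';python3 - <<'E'
from h import *
np.set_printoptions(precision=4,suppress=True)
S=shot('side');s=manip.read_state();p=s['position'];print(p,s['wrist_force'])
print('tip',proj(S,p-[0,0,.134]),'mouth',proj(S,[.5854,-.0568,.14]))
cv2.imwrite('pics/s6.png',cv2.resize(S['img'][170:250,260:340,::-1],(600,600),interpolation=cv2.INTER_CUBIC))
E
```

```text
t: 14.55
position: [0.5854, -0.0573, 0.288]
orientation: [-0.0, 0.99, 0.144, -0.001]
wrist_force: [-0.3, 0.6, -1.2]
finger_gap: 0.0206
grip_force: 59.2
[ 0.5858 -0.0572  0.2886] [-0.014  -0.7473 -1.4781]
tip [[301.496  219.9421]] mouth [[301.2115 223.2011]]
```

View pics/s6.png

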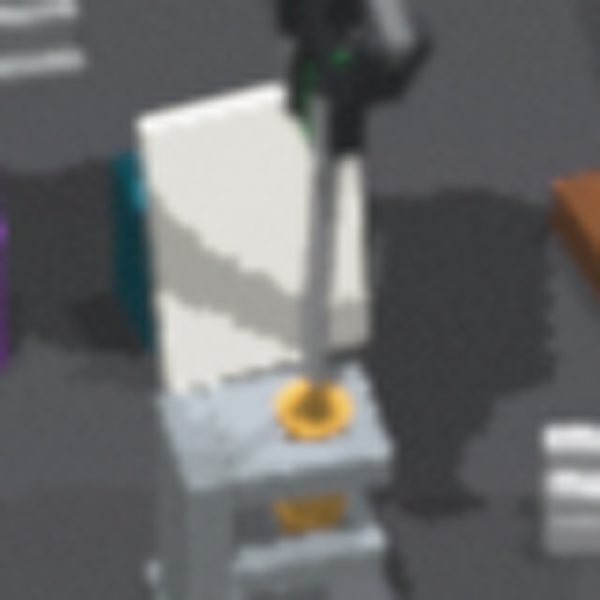

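The tip is just above the mouth at side-crop (317,385), and the ring centre is at (315,408). The shaft looks slightly slanted, so I measure its axis.

```bash
cat > axis.py <<'E'
from h import *
np.set_printoptions(precision=4,suppress=True)
def axis(S,p,z0,z1,show=True):
    # per-row middle of shaft by depth; intersect rays with plane y = tcp y
    rows=[]
    r=S['range_z'];V=S['view']
    for z in np.arange(z0,z1,.003):
        u,v=proj(S,[p[0],p[1],z])[0];d=-(V[:3,:3]@[p[0],p[1],z]+V[:3,3])[2];v=int(round(v))
        us=np.arange(int(u)-9,int(u)+11);ok=np.abs(r[v,us]-d)<.03
        if 2<=ok.sum()<=7:
            um=us[ok].mean();o,dd=ray(S,[um,v]);k=(p[1]-o[1])/dd[0,1];w=o+dd[0]*k;rows.append([w[2],w[0],ok.sum(),u-um])
    return np.array(rows)
if __name__=='__main__':
    S=load('side');p=manip.read_state()['position'];R=axis(S,p,p[2]-.125,p[2]-.005)
    print(len(R),R[:,2].mean());k=np.polyfit(R[:,0],R[:,1],1);print('slope',k[0],'x at tcp',np.polyval(k,p[2]),'x at tip',np.polyval(k,p[2]-.134),'res',np.std(R[:,1]-np.polyval(k,R[:,0])),'tcp x',p[0])
E
python3 axis.py; python3 - <<'E'
from h import *
c=shot('side')
E
python3 axis.py
```

```text
40 4.075
slope 0.027093082963186594 x at tcp 0.5879313403621734 x at tip 0.5843008672451064 res 0.0009033768097162616 tcp x 0.5857795889114285
40 4.025
slope 0.03285741011392517 x at tcp 0.5888050712852503 x at tip 0.5844021783299843 res 0.001096699418881899 tcp x 0.5860986027304027
```

The shaft tilts about 1.7° in x, with the tip toward -x and still within the fit. I'll centre the tip and ease it in, watching forces.

```bash
python3 -m pendant '{"increments":[[1.5,0.3,0,0,-1],[1.5,0.3,-5,0,-1],[1.5,0.3,-10,0,-1],[1.5,0.3,-14,0,-1],[1.5,0.3,-17,0,-1],[1.5,0.3,-20,0,-1],[1.5,0.3,-23,0,-1],[1.5,0.3,-26,0,-1],[1.5,0.3,-26,0,-1]]}' 35
```

```text
t: 15.4
position: [0.5874, -0.0561, 0.2624]
orientation: [-0.0, 0.989, 0.145, -0.001]
wrist_force: [0.4, 1.1, -1.8]
finger_gap: 0.0206
grip_force: 59.2
```

```bash
python3 -m pendant '{"increments":[[0,0,-2,0,-1],[0,0,-4,0,-1],[0,0,-6,0,-1],[0,0,-8,0,-1],[0,0,-10,0,-1],[0,0,-12,0,-1],[0,0,-14,0,-1],[0,0,-14,0,-1]]}' 35;python3 - <<'E'
from h import *
S=shot('side')
E
python3 axis.py
```

```text
t: 16.07
position: [0.5875, -0.0563, 0.2486]
orientation: [-0.0, 0.989, 0.145, -0.0]
wrist_force: [-0.7, -0.6, -0.7]
finger_gap: 0.0203
grip_force: 59.2
29 4.0344827586206895
slope 0.038448684641168566 x at tcp 0.5906330898436363 x at tip 0.5854809661017196 res 0.0012117060882342503 tcp x 0.5875829822592407
```

```bash
python3 -m pendant '{"increments":[[0,0,-3,0,-1],[0,0,-6,0,-1],[-0.3,0,-9,0,-1],[-0.3,0,-12,0,-1],[-0.5,0,-15,0,-1],[-0.7,0,-18,0,-1],[-0.7,0,-21,0,-1],[-0.7,0,-21,0,-1]]}' 30; python3 -m pendant '{"increments":[[-1,0,0,0,-1],[-2,0,0,0,-1],[-3,0,0,0,-1],[-4,0,0,0,-1],[-4,0,0,0,-1]]}' 25
```

```text
t: 16.78
position: [0.5867, -0.0561, 0.2273]
orientation: [-0.0, 0.989, 0.145, -0.001]
wrist_force: [-1.2, 0.3, -1.4]
finger_gap: 0.0204
grip_force: 59.2
t: 17.2
position: [0.5838, -0.0563, 0.2287]
orientation: [0.0, 0.989, 0.145, 0.001]
wrist_force: [1.5, -1.4, -2.7]
finger_gap: 0.0203
grip_force: 59.1
```

```bash
python3 -c "
from h import *
shot('side')"; python3 axis.py;  python3 -m pendant '{"increments":[[-2,0,0,0,-1],[-4,0,0,0,-1],[-4,0,0,0,-1]]}' 25; python3 -c "
from h import *
shot('side')"; python3 axis.py
```

```text
23 4.043478260869565
slope -0.0012117510047282814 x at tcp 0.5857025695403739 x at tip 0.5858649441750075 res 0.0014605367099999218 tcp x 0.5837851649558458
t: 17.5
position: [0.58, -0.0565, 0.229]
orientation: [0.0, 0.989, 0.145, 0.001]
wrist_force: [4.5, -1.5, -2.0]
finger_gap: 0.0205
grip_force: 59.2
24 3.75
slope 0.060090938593475196 x at tcp 0.586139598595631 x at tip 0.5780874128241054 res 0.0020397499636608434 tcp x 0.5799737928747191
```

```bash
python3 -m pendant '{"increments":[[2,0,0,0,-1],[4,0,0,0,-1],[4,0,0,0,-1],[4,0,0,0,-1]]}' 25; cat >> axis.py <<'E'
    print(R[::2])
E
python3 -c "
from h import *
shot('side')"; python3 axis.py
```

```text
t: 17.88
position: [0.5825, -0.0561, 0.2279]
orientation: [-0.0, 0.989, 0.145, -0.001]
wrist_force: [0.5, -0.8, -1.3]
finger_gap: 0.0205
grip_force: 59.2
23 4.086956521739131
slope 0.0005965457281291404 x at tcp 0.5852739195743182 x at tip 0.5851939824467488 res 0.0008637404803319402 tcp x 0.582509662460179
[[ 0.1089  0.5851  5.     -0.8376]
 [ 0.1576  0.5858  4.     -1.0516]
 [ 0.1662  0.5855  4.     -0.9929]
 [ 0.1705  0.5854  4.     -0.9338]
 [ 0.179   0.5851  4.     -0.8745]
 [ 0.1833  0.585   4.     -0.8148]
 [ 0.1917  0.5847  4.     -0.7547]
 [ 0.1959  0.5846  4.     -0.6944]
 [ 0.2001  0.5845  4.     -0.6336]
 [ 0.2084  0.5842  4.     -0.5726]
 [ 0.2124  0.5856  4.     -1.0112]
 [ 0.2206  0.5863  6.     -1.2827]]
```

```bash
python3 -m pendant '{"increments":[[0,0,-3,0,-1],[0,0,-6,0,-1],[0,0,-9,0,-1],[0,0,-12,0,-1],[0,0,-15,0,-1],[0,0,-18,0,-1],[0,0,-18,0,-1]]}' 25; python3 -m pendant '{"increments":[[0,0,-2,0,-1],[0,0,-4,0,-1],[0,0,-6,0,-1],[0,0,-8,0,-1],[0,0,-8,0,-1]]}' 25
```

```text
t: 18.52
position: [0.5826, -0.0562, 0.2092]
orientation: [-0.0, 0.989, 0.145, -0.001]
wrist_force: [0.7, -0.8, -1.7]
finger_gap: 0.0202
grip_force: 59.2
t: 18.93
position: [0.5829, -0.0562, 0.2017]
orientation: [-0.0, 0.989, 0.145, -0.0]
wrist_force: [0.2, -0.3, -1.4]
finger_gap: 0.0207
grip_force: 59.2
```

```bash
python3 -m pendant '{"increments":[[0,0,-3,0,-1],[0,0,-6,0,-1],[0,0,-9,0,-1],[0,0,-12,0,-1],[0,0,-15,0,-1],[0,0,-18,0,-1],[0,0,-21,0,-1],[0,0,-24,0,-1],[0,0,-27,0,-1],[0,0,-27,0,-1],[0,0,-27,0,-1]]}' 25; python3 - <<'E'
from h import *
np.set_printoptions(precision=3,suppress=True)
S=shot('side');p=manip.read_state()['position'];print([manip.read_state()['wrist_force'] for _ in range(1)],'tip px',proj(S,[.585,-.056,p[2]-.134]))
a=cv2.resize(S['img'][180:280,255:335,::-1],(480,600),interpolation=cv2.INTER_CUBIC);cv2.imwrite('pics/s7.png',a)
E
```

```text
t: 19.85
position: [0.5829, -0.0563, 0.1749]
orientation: [-0.0, 0.989, 0.145, -0.0]
wrist_force: [-0.7, 0.2, -1.8]
finger_gap: 0.0202
grip_force: 59.2
[array([-0.172, -1.022, -2.037])] tip px [[300.117 244.516]]
```

View pics/s7.png

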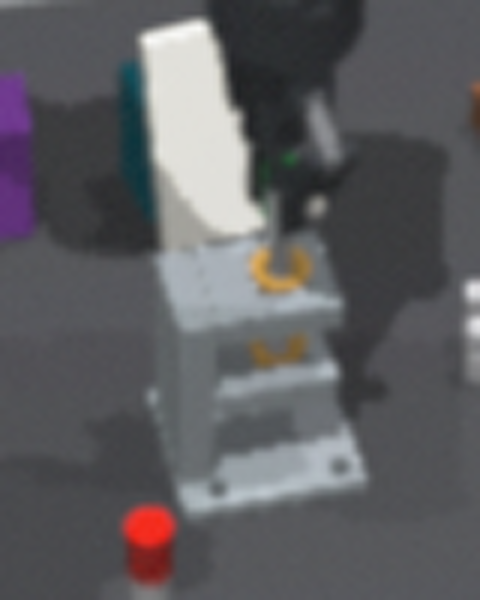

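The pin passes through the upper ring at crop (280,265) and covers the middle of the lower one at (278,345), with the panel still leaning. The tip is hidden behind the lower arm, so I'll go a little lower to make it visible.

```bash
python3 -m pendant '{"increments":[[0,0,-3,0,-1],[0,0,-6,0,-1],[0,0,-9,0,-1],[0,0,-9,0,-1],[0,0,-9,0,-1],[0,0,-9,0,-1]]}'; python3 - <<'E'
from h import *
np.set_printoptions(precision=3,suppress=True)
A=load('side')
S=shot('side');s=manip.read_state();print(s['wrist_force'],s['torque'],'tip px',proj(S,[.585,-.056,s['position'][2]-.134]))
d=np.abs(S['img'].astype(int)-A['img']).sum(2)[236:256,292:310];print(d)
m=np.zeros((420,560),bool);m[236:256,294:308]=1;P=cloud(S,m)
Q=P[(np.linalg.norm(P[:,:2]-[.585,-.057],axis=1)<.012)&(P[:,2]<.058)];print(len(Q),Q[:12])
cv2.imwrite('pics/s8.png',cv2.resize(S['img'][200:270,270:330,::-1],(480,560),interpolation=cv2.INTER_CUBIC))
E
```

```text
t: 20.4
position: [0.583, -0.0563, 0.1661]
orientation: [-0.0, 0.989, 0.145, -0.0]
wrist_force: [-0.7, 0.2, -1.9]
finger_gap: 0.0205
grip_force: 59.2
[ 0.722 -0.187 -1.78 ] [-0.173  0.016 -0.   ] tip px [[300.036 246.37 ]]
[[ 2  4 10  3  3  5  3  3  3  8  3  2  2  4  6  5  5  0]
 [ 2  3  2  5  1  2  1  2  7  4  6  2  6  2  0  2  5  3]
 [ 1  1  4  0  2  2  7  2  1  1  2  1  3  2  2  1  2  1]
 [ 3  3  3  4  4  5  1  2  7  2  1  0  3  3  5  2  4  2]
 [ 1  4  3  2  2  4  2  1  4  2  4  2  1  3  3  2  3  4]
 [ 3  1  3  4  0  2  0  2  2  5  2  1  0  1  7  4  3  2]
 [ 4  2  1  4  3  0  3  2  3  0  2  1  2  5  2  3  4  4]
 [ 1  1  2  1  5  3  3  3  2  2  3  2  2  0  2  2  2  3]
 [ 1  1  5  2  4  1  3  3  1  1  1  1  0  1  5  3  2 10]
 [ 2  5  5  3  1  3  8  5  0  2  2  2  1  1  0  1  0  6]
 [ 2  2  3  2  6  4  5  2  3  2  4  3  5  2  0  2  4  2]
 [ 3  3  3  2  3  2  1  1  3  3  2  3  3  3  3  4  4  1]
 [ 1  2  3  4  2  5  5  2  2  1  5  1  4  2  6  4  5  3]
 [ 2  6  3  4  2  4  1  2  3  3  2  3  4  2  2  0  1  2]
 [ 3  3  6  0  1  4  1  6  1  4  1  2  1  2  2  2  7  4]
 [ 2  7  4  5  6  4  4  1  3  2  4  1  4  1  7  1  7  2]
 [ 5  6  6  5  3  2  2  1  2  3  2  4  1  5  1  3  0  1]
 [ 4  0  2  3  1  1  3  3  1  6  4  1  2  2  1  1  1  1]
 [ 1  0  2  3  1  2  3  1  3  3  2  3  1  2  6  3  3  0]
 [ 3  3  4  2  5  0  1  2  1  5  0  1  0  2  4  3  2  5]]
29 [[ 0.576 -0.051  0.014]
 [ 0.579 -0.05   0.013]
 [ 0.583 -0.049  0.012]
 [ 0.586 -0.048  0.01 ]
 [ 0.592 -0.052  0.014]
 [ 0.579 -0.052  0.01 ]
 [ 0.582 -0.055  0.014]
 [ 0.586 -0.055  0.013]
 [ 0.589 -0.056  0.014]
 [ 0.592 -0.054  0.012]
 [ 0.576 -0.056  0.01 ]
 [ 0.579 -0.054  0.008]]
```

View pics/s8.png

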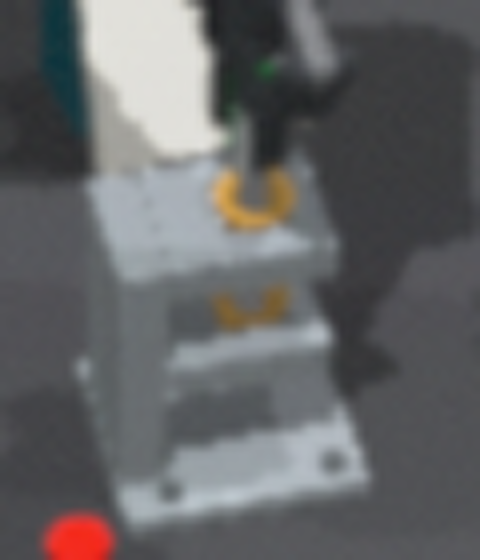

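```bash
python3 -c "
from cell import manip
print(manip.job_done())"
```

```text
the job is handed in; nothing more can be done
None
```

I handed the job in at about 20 s: the white panel is leaning at about 15° on the teal block's bracket side, and the green pin is through both bushings and still gripped. By calculation its tip is about 28 mm below the lower bushing and 20 mm above the base, with under 1 N sideways force; the lower arm hid the tip from the camera, so I couldn't see it directly.

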